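Pin the work in the drilling fixture and find the socket for its clamping nut

TASK

First take the locating pin from the wooden block and stand it fully home in the bore of the drilling fixture, and let it go. Then try the three look-alike sockets on the fixture's hex nut; stand any that do not fit back upright on the bench, and finish while still gripping the one that fits, pushed fully down over the nut. Do not disturb the other things on the bench.

Things in the scene. Friction and masses are not known exactly. Their poses are not given: they have to be found in the camera images.
- fixture: Drilling fixture bolted to the bench: blue base 110 (x) x 190 (y) x 18 mm with a 12 mm thick aluminium work plate 70 x 170 mm on it (top 30 mm above the bench). Origin at the centre of the underside. Bore near its -y end, clamping nut near its +y end (105 mm apart). Does not move.
- bore_mouth (a point): Centre of the mouth of the round blind bore, in the top face of the work plate, 30 mm above the bench. Bore 16 mm wide, 26 mm deep, chamfered; axis vertical.
- bore_floor (a point): Centre of the bore's floor, 26 mm below the mouth.
- nut_seat (a point): Centre of the underside of the hex nut, on its washer (42 mm wide), 33 mm above the bench. Turns with the nut: nut corners at 0, 60, 120.. deg from this x axis, z up. The nut is tight (0.6 N m turns it). A fitting socket fully home rests on the washer, its origin at this point; it has 1.5 mm play across flats and enters if its hexagon is within about 8 deg of the nut's.
- nut_top (a point): Centre of the nut's top face, 15 mm above nut_seat. Nut 22 mm across flats, its top 4 mm tapered to 18 mm across flats; a 10 mm wide stud ends 5 mm above this point.
- pin: Steel locating pin, 75 mm long: shank 14 mm wide with chamfered foot, and a round head 20 mm wide on its top 14 mm. Origin at the centre of the foot, z up along the pin. Starts standing 25 mm deep in the wooden block, foot 15 mm above the bench. About 0.1 kg.
- block: Wooden block 70 x 70 x 40 mm fixed to the bench that holds the pin in a hole 16 mm wide, 25 mm deep. Origin at the centre of its underside.
- socket_a: Steel socket standing mouth down: round sleeve 36 mm wide, z 0-30 mm, with a hexagonal opening 25 mm deep from below; on it a hexagonal adapter to grip, 22 mm across flats, z 30-56 mm. Origin: centre of the mouth. Corners of both hexagons at 0, 60.. deg from its x. 0.18 kg. The three look alike outside; one fits the nut, two are too narrow and stop on it 11 mm or more too high (which is not told).
- socket_b: Steel socket standing mouth down: round sleeve 36 mm wide, z 0-30 mm, with a hexagonal opening 25 mm deep from below; on it a hexagonal adapter to grip, 22 mm across flats, z 30-56 mm. Origin: centre of the mouth. Corners of both hexagons at 0, 60.. deg from its x. 0.18 kg. The three look alike outside; one fits the nut, two are too narrow and stop on it 11 mm or more too high (which is not told).
- socket_c: Steel socket standing mouth down: round sleeve 36 mm wide, z 0-30 mm, with a hexagonal opening 25 mm deep from below; on it a hexagonal adapter to grip, 22 mm across flats, z 30-56 mm. Origin: centre of the mouth. Corners of both hexagons at 0, 60.. deg from its x. 0.18 kg. The three look alike outside; one fits the nut, two are too narrow and stop on it 11 mm or more too high (which is not told).
- wrench: flat open-ended steel spanner, 200 mm long, lying along its x. Bystander. Origin at the centre of its underside.
- screwdriver: screwdriver with black handle, 200 mm long, lying along its x. Bystander. Origin at the centre of its underside.
- brush: flat brush with wooden handle, 200 mm long, lying along its x. Bystander. Origin at the centre of its underside.
- oil_bottle: white plastic bottle, 52 mm across, 140 mm tall, standing. Bystander. Origin at the centre of its underside.
- tape_roll: grey ring (roll of tape), 90 mm across, 24 mm high, lying flat. Bystander. Origin at the centre of its underside.
- carton: cardboard carton 80 x 55 x 40 mm. Bystander. Origin at the centre of its underside.
- bolt: thick dark bolt standing on its hexagonal head, 45 mm tall, head 30 mm over its corners. Bystander. Origin at the centre of its underside.
There are look-alikes about, which are no part of the job. Leave any green or orange look-alike of the pin alone.

How it is judged:
On the way, in this order (a step that is already met when the one before it is completed fails the run):
1. the pin stands fully home in the bore, let go (horizontal distance between pin and bore_floor below 0.003 m and z of pin in the frame of bore_floor below 0.004 m and angle between pin's own z axis and vertical below 0.1 rad and contact force between the fingers and pin below 0.2 N), for 0.2 s.
2. the socket that fits is fully down over the nut (((horizontal distance between socket_a and nut_seat below 0.004 m and z of socket_a in the frame of nut_seat between -0.004 and 0.004 m and angle between socket_a's own z axis and vertical below 0.08 rad) or (horizontal distance between socket_b and nut_seat below 0.004 m and z of socket_b in the frame of nut_seat between -0.004 and 0.004 m and angle between socket_b's own z axis and vertical below 0.08 rad) or (horizontal distance between socket_c and nut_seat below 0.004 m and z of socket_c in the frame of nut_seat between -0.004 and 0.004 m and angle between socket_c's own z axis and vertical below 0.08 rad))), for 0.2 s.
At the end, for the whole second after the job is handed in: Pin within 3 mm of the bore axis and 4 mm of its floor, tilt < 0.1 rad. Fitting socket within 4 mm of the nut axis, mouth within 4 mm of the washer, tilt < 0.08 rad, still, gripped with > 1 N. Other sockets upright on the bench (within 6 mm, 0.1 rad) (horizontal distance between pin and bore_floor below 0.003 m and z of pin in the frame of bore_floor below 0.004 m and angle between pin's own z axis and vertical below 0.1 rad and ((horizontal distance between socket_a and nut_seat below 0.004 m and z of socket_a in the frame of nut_seat between -0.004 and 0.004 m and angle between socket_a's own z axis and vertical below 0.08 rad and contact force between the fingers and socket_a above 1 N and linear speed of socket_a below 0.02 m/s and height (world z) of each of socket_b, socket_c below 0.006 m and angle between each of socket_b, socket_c's own z axis and vertical below 0.1 rad) or (horizontal distance between socket_b and nut_seat below 0.004 m and z of socket_b in the frame of nut_seat between -0.004 and 0.004 m and angle between socket_b's own z axis and vertical below 0.08 rad and contact force between the fingers and socket_b above 1 N and linear speed of socket_b below 0.02 m/s and height (world z) of each of socket_a, socket_c below 0.006 m and angle between each of socket_a, socket_c's own z axis and vertical below 0.1 rad) or (horizontal distance between socket_c and nut_seat below 0.004 m and z of socket_c in the frame of nut_seat between -0.004 and 0.004 m and angle between socket_c's own z axis and vertical below 0.08 rad and contact force between the fingers and socket_c above 1 N and linear speed of socket_c below 0.02 m/s and height (world z) of each of socket_a, socket_b below 0.006 m and angle between each of socket_a, socket_b's own z axis and vertical below 0.1 rad))); the arm keeps its last pose, push and grip.
It fails at once if a bystander is shifted by more than 40 mm (distance of any of wrench, screwdriver, brush, oil_bottle, tape_roll, carton, bolt from where it was at the start of the episode above 0.04 m).
It also fails if it takes over 72 s, if anything falls off the work surface, if the arm or the gripper's body presses on something with over 40 N, if the wrist force passes 120 N, or if a joint passes its speed limit or range.

ROBOT

A 7-joint arm with a two-finger parallel gripper is mounted at the origin on the work surface. World frame = base frame: x ahead of the robot, y to its left, z up, the work surface at z = 0. Lengths are in m, angles in rad, forces in N, time in s.
With the tool pointing down it reaches from about 0.4 to 0.85 m from the base axis. Payload 10.4 kg.
Tool frame: the origin (TCP) lies midway between the tips of the shut fingers; the grasp point (between the pads) lies 19 mm behind it; y points along the fingers, x is the direction in which the jaws open and shut, and the axes are right-handed (so a half turn about y gives the same grasp; the last joint's range is limited). The gripper opens to 87 mm and grips with 3 to 60 N. Pads are 19 mm wide; open, the fingers measure 117 mm over their backs; the gripper's body (75 mm by 190 mm) begins 51 mm behind the grasp point.
Start: joints at [-1.314, 0.332, -0.065, 1.46, 0.022, 1.35, -0.088], TCP at [0.173, 0.601, 0.223] pointing down, gripper open.
Joint ranges: [-2.6, 2.6], [-0.5, 2.12], [-1.47, 1.34], [0.16, 2.42], [-1.27, 4.41], [0.06, 2.06], [-2.6, 2.6]. Speed limits (rad/s): [2.22, 2.22, 2.79, 2.79, 3.14, 3.14, 3.14].

INTERFACE

Orientations are given as a unit quaternion [x, y, z, w].
In Python, from bench import r gives the robot as it stands. The module is installed in compiled form; this text tells all that it offers.
- The arm moves only by the tool arm_command, never from a script. Its argument "deltas" is one flat list of numbers, 6 for each row, row after row: the shift along the tool's x, y, z in m, then the turn, a rotation vector about the tool's x, y, z in degrees. In form: [tx, ty, tz, ax, ay, az, tx, ty, tz, ax, ay, az, ...]. A call has 1 to 8 rows; each row is the pose to reach, as a shift and turn from the pose commanded when the call began, along the tool's axes at that moment; what a row does not reach only later rows make up. A row lasts 1/8 s, in which the tool goes at most 62.5 mm and 10.7 degrees, less where a joint would pass 70% of its speed; a pose out of reach is approached as far as the arm can. A call with a gripper value outside its range is refused whole. "hand" is the opening, from 0 (shut) to 1 (fully open), set as the call begins (left out, the last holds). The fingers move at their own pace and stop on an object; "grip_force" is the grip in N (left out, the last holds). Time passes only in rows, so rows that repeat a pose let the fingers close. It gives the time, the measured TCP pose, the force and the opening at its end, in the units of the state.
- r.read_state(): the state, without advancing time (a new reading comes with each control period).
- r.camera(name): name is "scene" or "top" or "wrist"; returns a dict with "image" (384x512x3 uint8, red, green, blue), "intrinsics" (3x3 intrinsics, pixels), "k1" (the pictures are not rectified: a ray, as slopes to the right and down, at radius r is drawn at 1 + k1 r^2 times it, then the intrinsics apply), "world_from_camera" (4x4, takes a point from camera to world coordinates); the wrist camera has in their place "hand_eye" (4x4, takes a point from camera to tool coordinates, whose origin is the TCP and whose axes are the tool frame's). Camera axes: x right, y down, z forward; pixel columns grow to the right and rows downward; lengths in m; the calibration is good to about 2 mm. A picture is of the moment at which its call begins: read the wrist's pose just before it. There is no depth.
- r.close_job(): hands the job in, once; it reports no verdict.
Trained networks look in a picture, given as the dict that the camera call returned (one of the last four; its "shot" number tells which), for a name from the list of things; names that differ only in an ending like _2 or _b are one class to them, and where a whole thing is asked for, a point or a joint stands for the part that bears it (a point fixed in the world has none). Each returns a list of dicts, best first, with "conf" (0 to 1); they miss things now and then, are a little off and sometimes report something else, mostly with a low value. They report only what shows in the picture. A call takes as long as a camera call. They do not tell look-alikes from the thing itself.
- r.boxes_of(picture, query): "centre" ([row, column] in pixels, amid what is visible of it).
- r.regions_of(picture, query): "region" (384x512 bool, what is visible of it) and "centre" ([row, column] in pixels, amid what is visible of it).
The state is a dict: "time": time; "joint_positions": joint angles; "joint_vel": joint speeds; "joint_torque": joint torques, N m; "ee_pos": TCP position; "eef_rot": TCP orientation; "ft_force": force on the tool from outside, world axes, zero at the start; "torque": the same for the moment, N m; "width": finger opening in m.
Only numpy, scipy, OpenCV 4.12 (cv2) and the standard library are available. Lean on these libraries where they do the work, as an engineer would, in place of code of your own. Each camera call takes 0.05 s, during which the arm holds its last target.

## Working session

There is one attempt and no reset: what is moved stays moved. The work goes in short steps, Python scripts to look and compute and a tool call to move; the robot and the scene stay as the last step left them, time stands still between calls to the robot, and variables do not carry over. Pictures are saved under pics/ and viewed, and the job is handed in when it is done.

Besides the shell and the picture viewer there is one more tool, called after "Request:" as name(argument=value, ...) on one line, values as JSON. arm_command: Moves the arm, as the interface text tells. Its arguments: {"type":"object","properties":{"deltas":{"type":"array","items":{"type":"number"}},"hand":{"type":"number"},"grip_force":{"type":"number"}},"required":["deltas"]}

```bash
mkdir -p pics; ls; python3 - <<'E'
from bench import r
import cv2, numpy as np
print(r.read_state())
for n in ["scene","top","wrist"]:
    p=r.camera(n)
    cv2.imwrite(f"pics/{n}0.png",p["image"][:,:,::-1])
    print(n,{k:v for k,v in p.items() if k!="image"})
E
```

```text
pics
{'time': 0.0, 'joint_positions': array([-1.31365289,  0.3328926 , -0.06466004,  1.46093717,  0.02160319,
        1.34987762, -0.0884805 ]), 'joint_vel': array([ 0.00012307,  0.00137138, -0.00017577,  0.00206834,  0.00028265,
        0.00145012, -0.00089876]), 'joint_torque': array([-9.98523246e-04, -6.23243594e+01,  2.41764716e-02, -3.89896381e+01,
       -6.14153501e-02,  3.95145477e-02,  1.20082195e-04]), 'ee_pos': array([0.17249288, 0.60033172, 0.22174287]), 'eef_rot': array([ 0.56514833,  0.42502663, -0.42579284, -0.56449994]), 'ft_force': array([-0.18508593,  0.33205817,  0.26977049]), 'torque': array([ 0.01000578, -0.02919459,  0.02244667]), 'width': 0.08733068374922824}
scene {'intrinsics': array([[480.00542892,   0.        , 256.85301362],
       [  0.        , 480.00542892, 196.58257412],
       [  0.        ,   0.        ,   1.        ]]), 'k1': 0.037079879734807725, 'world_from_camera': array([[ 0.60775087,  0.62705255, -0.48728225,  1.10884033],
       [ 0.7940923 , -0.47406797,  0.38036427, -0.41933612],
       [ 0.00750348, -0.6181138 , -0.78605282,  0.91967728],
 
[... 422 characters left out ...]
   [ 0.02879538, -0.13451344, -0.99049329,  1.04848224],
       [ 0.        ,  0.        ,  0.        ,  1.        ]]), 'shot': 2}
wrist {'intrinsics': array([[280.60384629,   0.        , 255.96134833],
       [  0.        , 280.60384629, 193.61055034],
       [  0.        ,   0.        ,   1.        ]]), 'k1': -0.030711708715451837, 'hand_eye': array([[ 9.99999698e-01,  6.62862919e-04, -4.06580253e-04,
         2.06780208e-04],
       [ 5.78895470e-04, -2.85481808e-01,  9.58383954e-01,
        -1.61692391e-01],
       [ 5.19205919e-04, -9.58383899e-01, -2.85482105e-01,
         7.76021802e-02],
       [ 0.00000000e+00,  0.00000000e+00,  0.00000000e+00,
         1.00000000e+00]]), 'shot': 3}
```

View pics/scene0.png

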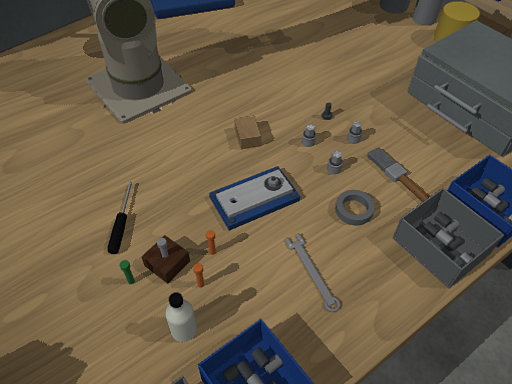

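View pics/top0.png

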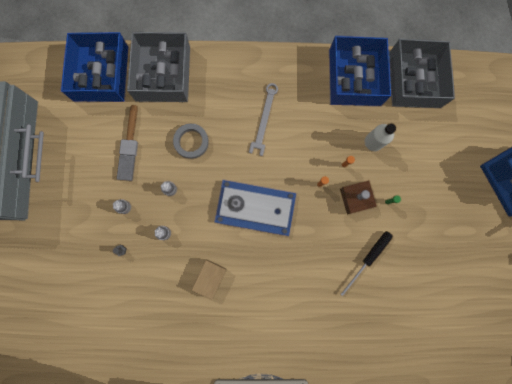

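View pics/wrist0.png

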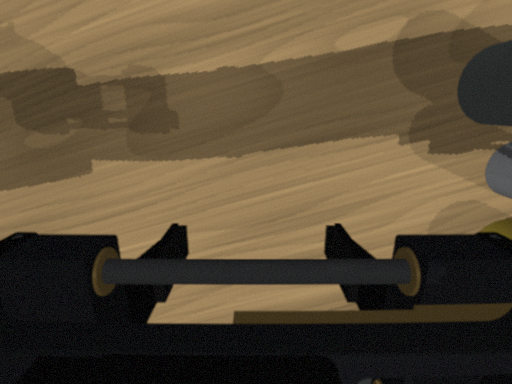

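```bash
cat > h.py <<'E'
import numpy as np, cv2
from scipy.spatial.transform import Rotation as R
from bench import r
def ray(p,uv,T=None):
    """uv: (col,row); returns origin, dir world"""
    K=p["intrinsics"];k=p["k1"]
    if T is None: T=p.get("T",p.get("world_from_camera"))
    d=np.array([(uv[0]-K[0,2])/K[0,0],(uv[1]-K[1,2])/K[1,1]]);s=d.copy()
    for _ in range(20): s=d/(1+k*(s@s))
    v=T[:3,:3]@np.array([s[0],s[1],1]); return T[:3,3],v/np.linalg.norm(v)
def onz(p,uv,z):
    o,v=ray(p,uv); return o+v*(z-o[2])/v[2]
def proj(p,X):
    T=p.get("T",p.get("world_from_camera"));K=p["intrinsics"]
    X=np.atleast_2d(X);c=(X-T[:3,3])@T[:3,:3]
    s=c[:,:2]/c[:,2:];s=s*(1+p["k1"]*(s**2).sum(1,keepdims=True))
    return s*K[0,0]+K[:2,2]
def tri(rays):
    A=np.zeros((3,3));b=np.zeros(3)
    for o,v in rays:
        P=np.eye(3)-np.outer(v,v);A+=P;b+=P@o
    x=np.linalg.solve(A,b); return x,[np.linalg.norm((np.eye(3)-np.outer(v,v))@(x-o)) for o,v in rays]
def cam(n,save=None):
    s=r.read_state() if n=="wrist" else None
    p=r.camera(n)
    if s is not None:
        T=np.eye(4);T[:3,:3]=R.from_quat(s["eef_rot"]).as_matrix();T[:3,3]=s["ee_pos"]
        p["T"]=T@p["hand_eye"]
    if save: cv2.imwrite("pics/"+save,p["image"][:,:,::-1]); 
    np.save("pics/last_"+n+".npy",p,allow_pickle=True)
    return p
def tool():
    s=r.read_state();return s["ee_pos"],R.from_quat(s["eef_rot"])
def goto(pos,rot=None):
    """tool-frame shift and rotvec (deg) to reach world TCP pos / Rotation"""
    p,q=tool();d=q.inv().apply(np.array(pos)-p)
    a=np.zeros(3) if rot is None else (q.inv()*rot).as_rotvec(degrees=True)
    return d,a
E
python3 - <<'E'
from h import *
np.set_printoptions(precision=4,suppress=True)
print(tool()[1].as_matrix())
S=cam("scene");T=cam("top")
for q in ["pin","block","fixture","nut_top","bore_mouth","socket_a","oil_bottle","bolt","carton"]:
    for n,p in (("S",S),("T",T)):
        try:
            o=r.boxes_of(p,q); print(q,n,[(np.round(d["centre"],1)[::-1].tolist(),round(d["conf"],2)) for d in o])
        except Exception as e: print(q,n,e)
print(r.read_state()["time"])
E
```

```text
[[ 0.2762 -0.0002 -0.9611]
 [ 0.9611 -0.001   0.2762]
 [-0.001  -1.     -0.0001]]
pin S [([126.2, 272.4], 0.65), ([211.4, 241.0], 0.62), ([162.8, 246.0], 0.52), ([198.9, 277.0], 0.49)]
pin T [([395.1, 201.9], 0.68), ([352.8, 163.2], 0.48)]
block S [([165.1, 259.0], 0.84), ([387.2, 170.9], 0.51)]
block T [([354.3, 197.7], 0.91)]
fixture S [([254.1, 194.8], 0.82)]
fixture T [([255.8, 208.4], 0.96)]
nut_top S [([275.0, 183.3], 0.52), ([179.7, 317.1], 0.38)]
nut_top T []
bore_mouth S [([253.0, 198.4], 0.81)]
bore_mouth T [([254.3, 207.1], 0.83)]
socket_a S [([353.1, 133.2], 0.74), ([308.0, 132.9], 0.52), ([333.4, 162.0], 0.5), ([274.3, 179.8], 0.37)]
socket_a T [([163.3, 231.2], 0.76), ([122.9, 202.6], 0.62), ([169.8, 190.4], 0.56)]
oil_bottle S [([182.0, 318.6], 0.98), ([120.7, 233.0], 0.59)]
oil_bottle T [([378.4, 134.8], 0.94)]
bolt S [([326.9, 114.9], 0.66), ([272.6, 180.0], 0.65), ([333.3, 162.2], 0.44)]
bolt T [([118.7, 248.9], 0.52)]
carton S [([252.9, 195.9], 0.47)]
carton T [([208.6, 280.1], 0.56)]
1.15
```

```bash
python3 - <<'E'
import cv2
s=cv2.imread("pics/scene0.png");t=cv2.imread("pics/top0.png")
def crop(im,x0,y0,x1,y1,f,n): cv2.imwrite(n,cv2.resize(im[y0:y1,x0:x1],None,fx=f,fy=f,interpolation=cv2.INTER_CUBIC))
crop(s,110,220,220,300,7,"pics/s_blk.png");crop(t,315,145,415,220,8,"pics/t_blk.png")
crop(s,200,160,310,235,7,"pics/s_fix.png");crop(t,205,170,305,245,8,"pics/t_fix.png")
crop(s,290,90,390,180,6,"pics/s_soc.png");crop(t,95,165,195,265,6,"pics/t_soc.png")
E
```

```text
(no output)
```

View pics/s_blk.png

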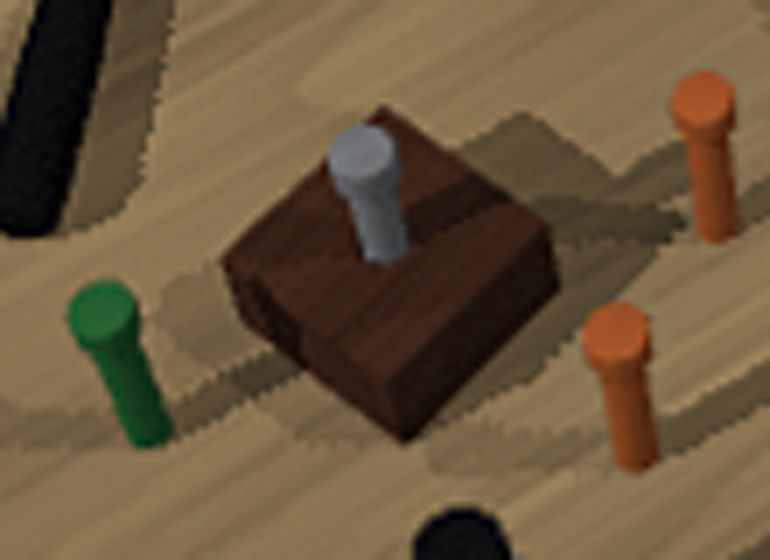

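View pics/t_blk.png

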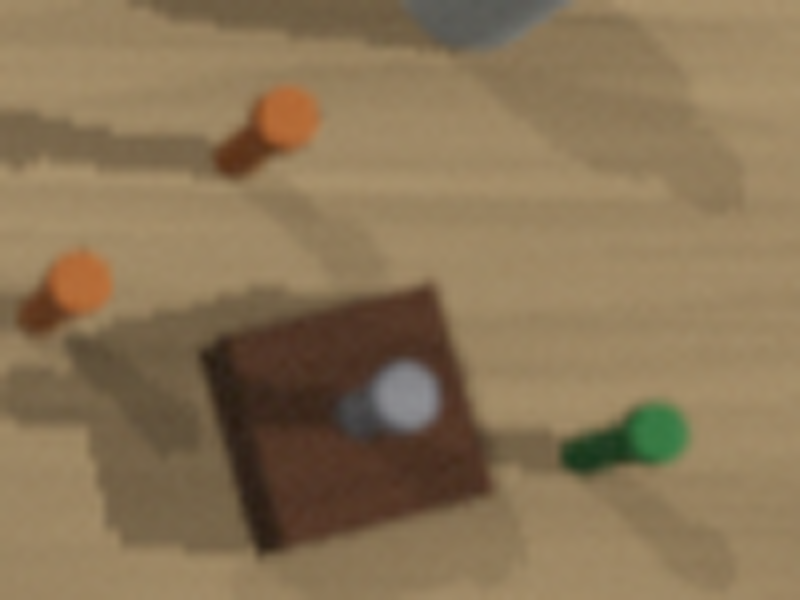

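View pics/t_fix.png

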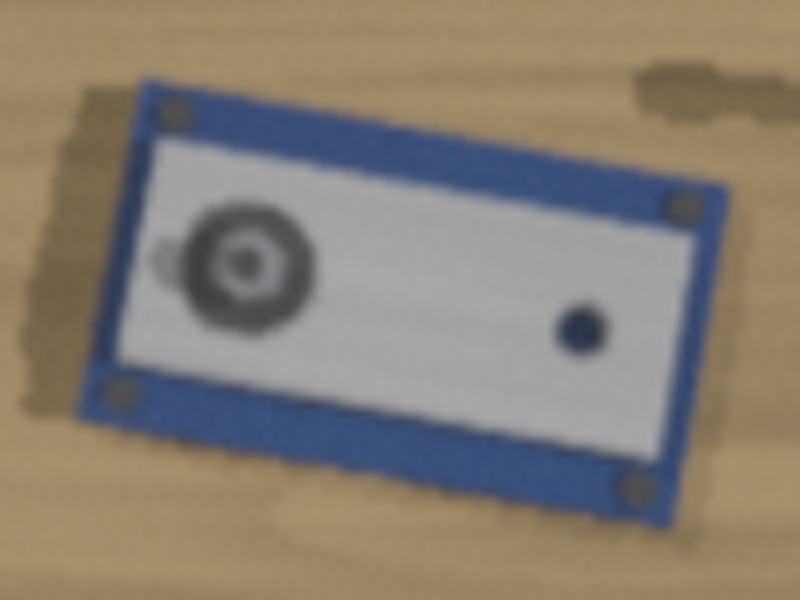

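View pics/s_fix.png

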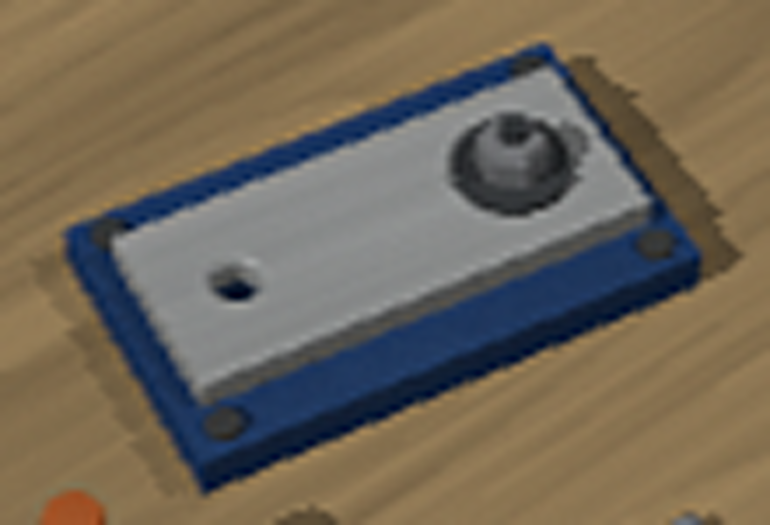

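View pics/s_soc.png

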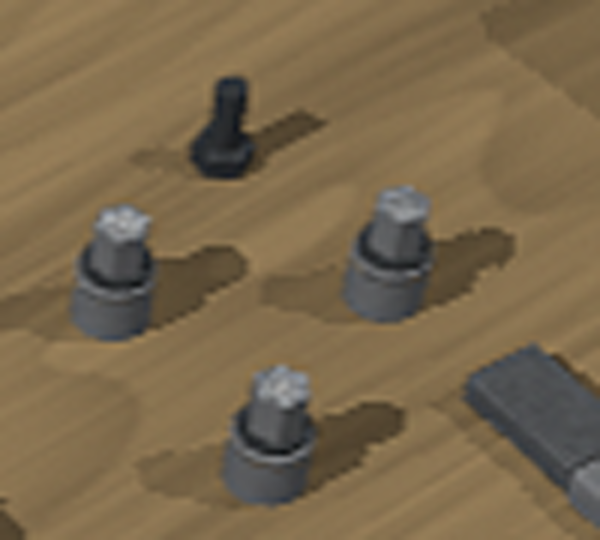

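View pics/t_soc.png

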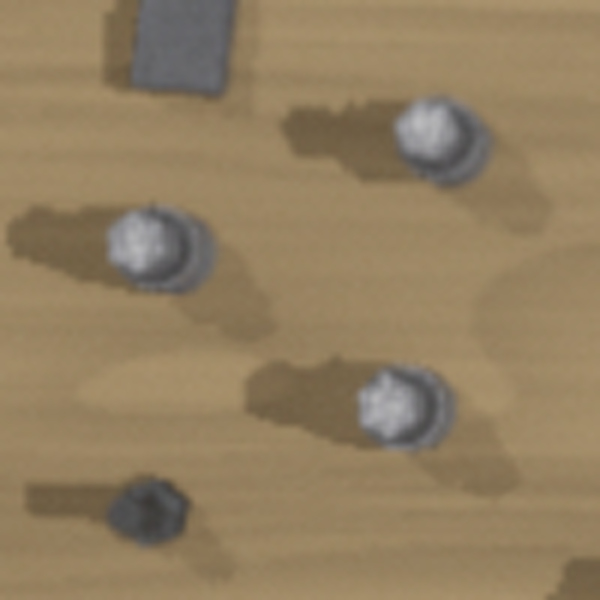

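```bash
python3 - <<'E'
from h import *
np.set_printoptions(precision=4,suppress=True)
S=np.load("pics/last_scene.npy",allow_pickle=True).item();T=np.load("pics/last_top.npy",allow_pickle=True).item()
h=-.45
L={"pin":((162.1,241.1),(365.75,194.6),.09),"bore":((233.7,200.4),(277.7,211.4),.03),"stud":((273.4,177.9),(235.75,202.75),.053),
"washer":((200+514/7,160+165/7),(205+249/8,170+268/8),.033),
"s1":((310.5,127.2),(160.2,232.5),.056),"s2":((357,124.2),(119.5,205.5),.056),"s3":((336.8,154.2),(166.7,186.7),.056)}
for k,(a,b,z) in L.items():
    a=np.array(a)+h;b=np.array(b)+h
    print(k,onz(S,a,z),onz(T,b,z),*tri([ray(S,a),ray(T,b)]))
# fixture edges plate long edge in top crop
for a,b,z in (((150,140),(695,232),.03),((115,362),(660,460),.03),((143,80),(730,187),.018),((80,417),(670,525),.018)):
    P=onz(T,np.array(a)/8+[205,170],z);Q=onz(T,np.array(b)/8+[205,170],z);d=P-Q;print("yaw of +y",np.degrees(np.arctan2(-d[0],d[1])),np.linalg.norm(d))
# other things
for n,uv,z in (("bottle",(384,130),.13),("green",(315+656/8,145+433/8),.075),("orangeA",(315+80/8,145+283/8),.075),("orangeB",(315+287/8,145+118/8),.075),("bolt",(118.7,248.9),.02),("carton",(208,280),.02)):
    print(n,onz(T,np.array(uv),z))
for uv in ((435,285),(490,490),(285,545),(230,340)): print("blk",onz(T,np.array(uv)/8+[315,145],.04))
E
```

```text
pin [ 0.5682 -0.2427  0.09  ] [ 0.5694 -0.2412  0.09  ] [ 0.5689 -0.242   0.0902] [np.float64(0.000964289806695216), np.float64(0.0009642898066952201)]
bore [ 0.5319 -0.0391  0.03  ] [ 0.532  -0.0351  0.03  ] [ 0.5313 -0.0366  0.0275] [np.float64(0.0016455686851127773), np.float64(0.0016455686851126724)]
stud [0.5488 0.0656 0.053 ] [0.5502 0.0688 0.053 ] [0.5493 0.0674 0.0524] [np.float64(0.0017411919835822883), np.float64(0.0017411919835822749)]
washer [0.5499 0.0657 0.033 ] [0.5503 0.0684 0.033 ] [0.5497 0.0675 0.0316] [np.float64(0.001254359017182818), np.float64(0.0012543590171826755)]
s1 [0.474  0.2478 0.056 ] [0.4759 0.2494 0.056 ] [0.4752 0.2482 0.0568] [np.float64(0.0011579025308222008), np.float64(0.0011579025308222101)]
s2 [0.5385 0.3515 0.056 ] [0.5396 0.3515 0.056 ] [0.5393 0.3509 0.057 ] [np.float64(0.00033328598253045815), np.float64(0.0003332859825306267)]
s3 [0.5849 0.2363 0.056 ] [0.5871 0.2377 0.056 ] [0.5862 0.2365 0.0573] [np.float64(0.001175160770986768), np.float64(0.0011751607709867275)]
yaw of +y -8.966617352812214 0.17272416862691578
yaw of +y -9.60363558555759 0.17152771663514674
yaw of +y -9.716780038907983 0.1891085819290711
yaw of +y -9.787282830227172 0.18759507122982516
bottle [ 0.7169 -0.2791  0.13  ]
green [ 0.5599 -0.3244  0.075 ]
orangeA [ 0.6036 -0.1473  0.075 ]
orangeB [ 0.6555 -0.212   0.075 ]
bolt [0.4331 0.3585 0.02  ]
carton [0.3605 0.1341 0.02  ]
blk [ 0.6099 -0.2673  0.04  ]
blk [ 0.5452 -0.2832  0.04  ]
blk [ 0.5275 -0.2174  0.04  ]
blk [ 0.5916 -0.2012  0.04  ]
```

```bash
cat >> h.py <<'E'
def down(az):
    a=np.radians(az);x=np.array([np.cos(a),np.sin(a),0]);y=np.array([0,0,-1.]);z=np.cross(x,y)
    return R.from_matrix(np.c_[x,y,z])
def G(pos,az):
    d,a=goto(pos,down(az));print("shift",np.round(d,4),"turn",np.round(a,2),"dist",round(np.linalg.norm(d),3),"az now",np.round(np.degrees(np.arctan2(*tool()[1].as_matrix()[1::-1,0])),2),"t",r.read_state()["time"])
E
python3 -c "
from h import *
G((.53,.28,.2),28)"
```

```text
shift [-0.2096  0.0226 -0.4321] turn [-0.   45.97  0.  ] dist 0.481 az now 73.97 t 1.15
```

Request:
arm_command(deltas=[-0.21, 0.022, -0.432, 0, 46, 0, -0.21, 0.022, -0.432, 0, 46, 0, -0.21, 0.022, -0.432, 0, 46, 0, -0.21, 0.022, -0.432, 0, 46, 0, -0.21, 0.022, -0.432, 0, 46, 0, -0.21, 0.022, -0.432, 0, 46, 0, -0.21, 0.022, -0.432, 0, 46, 0, -0.21, 0.022, -0.432, 0, 46, 0], hand=0.5)

```text
time: 2.15
ee_pos: [0.5318, 0.2769, 0.2007]
eef_rot: [0.687, 0.17, -0.17, -0.686]
ft_force: [0.1, 0.5, 0.2]
width: 0.0437
```

```bash
python3 - <<'E'
from h import *
np.set_printoptions(precision=4,suppress=True)
r.camera("top"); s=r.read_state();print(np.abs(s["joint_vel"]).max())
p=cam("wrist","w1.png")
G((.54,.015,.2),-23)
im=cv2.imread("pics/w1.png")
for i,X in enumerate([(.4752,.2482,.056),(.5393,.3509,.056),(.5862,.2365,.056)]):
    u=proj(p,X)[0];print(u)
    x,y=u.astype(int);c=im[max(y-30,0):y+30,max(x-30,0):x+30]
    cv2.imwrite(f"pics/w1_{i}.png",cv2.resize(c,None,fx=6,fy=6,interpolation=cv2.INTER_CUBIC))
cs=[cv2.resize(cv2.imread(f"pics/w1_{i}.png"),(260,260)) for i in range(3)]
cv2.imwrite("pics/w1s.png",np.hstack(cs))
E
```

```text
0.12177965311213691
shift [-0.1139  0.001  -0.2329] turn [ 0.14 50.52  0.09] dist 0.259 az now 27.52 t 2.25
[197.7449 175.8974]
[293.0742 119.173 ]
[279.5914 226.8039]
```

View pics/w1.png

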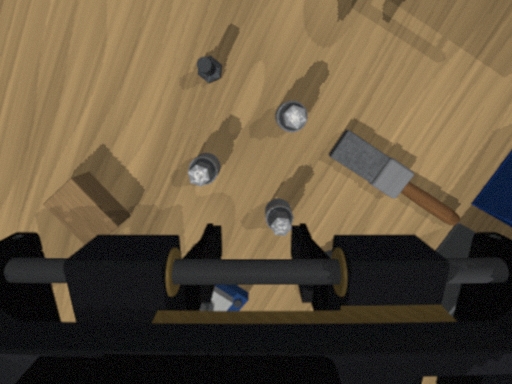

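View pics/w1s.png

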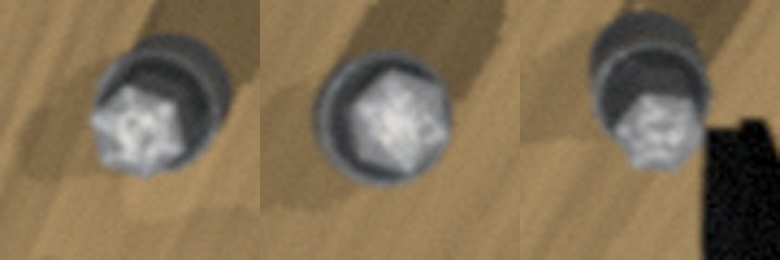

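```bash
cp pics/last_wrist.npy pics/w1.npy; cat >> h.py <<'E'
def hexfit(p,X,z,af,mask_thr=None,w=40):
    """fit hexagon (across flats af) on plane z near X by gray contrast optimisation; returns centre xy, corner azimuth mod 60"""
    from scipy.optimize import minimize
    g=cv2.GaussianBlur(cv2.cvtColor(p["image"],cv2.COLOR_RGB2GRAY),(0,0),.6).astype(np.float32)
    def samp(P):
        u=proj(p,np.c_[P,np.full(len(P),z)]).astype(np.float32)
        return cv2.remap(g,u[:,0].reshape(-1,1),u[:,1].reshape(-1,1),cv2.INTER_LINEAR).ravel()
    t=np.linspace(0,2*np.pi,181)[:-1]
    m=(t%(np.pi/3))-np.pi/6
    rr=af/2/np.cos(m)
    def cost(v):
        a=t+v[2];d=np.c_[np.cos(a),np.sin(a)]
        ins=samp(np.array(v[:2])+d*(rr[:,None]-.0015));out=samp(np.array(v[:2])+d*(rr[:,None]+.0015))
        return -(ins-out).mean()
    best=None
    for a0 in np.radians(np.arange(0,60,7.5)):
        o=minimize(cost,[X[0],X[1],a0],method="Nelder-Mead",options=dict(initial_simplex=[[X[0],X[1],a0],[X[0]+.003,X[1],a0],[X[0],X[1]+.003,a0],[X[0],X[1],a0+.1]],xatol=1e-5,fatol=1e-3))
        if best is None or o.fun<best.fun: best=o
    return best.x[:2],np.degrees(best.x[2])%60,-best.fun
E
python3 - <<'E'
from h import *
np.set_printoptions(precision=4,suppress=True)
p=np.load("pics/w1.npy",allow_pickle=True).item()
im=cv2.imread("pics/w1.png");im=cv2.resize(im,None,fx=6,fy=6,interpolation=cv2.INTER_CUBIC)
out=[]
for X in [(.4752,.2482,.056),(.5393,.3509,.056),(.5862,.2365,.056)]:
    c,a,f=hexfit(p,X[:2],.056,.022);print(c,a,f)
    k=np.radians(a+np.arange(6)*60);P=np.c_[c+.022/2/np.cos(np.pi/6)*np.c_[np.cos(k),np.sin(k)],np.full(6,.056)]
    u=proj(p,P);cv2.polylines(im,[((u+.5)*6-.5).astype(np.int32)],True,(0,0,255),1)
    x,y=(u.mean(0)*6).astype(int);out.append(im[y-125:y+125,x-125:x+125])
cv2.imwrite("pics/w1h.png",np.hstack(out))
G((.566,-.245,.2),-23)
E
```

```text
[0.4753 0.2494] 6.549552697059867 39.60551071166992
[0.5392 0.3537] 10.9758787117987 50.122520446777344
[0.5874 0.2379] 18.86635454722652 36.056888580322266
shift [-0.211   0.0016 -0.4755] turn [ 0.14 50.52  0.09] dist 0.52 az now 27.52 t 2.25
```

View pics/w1h.png

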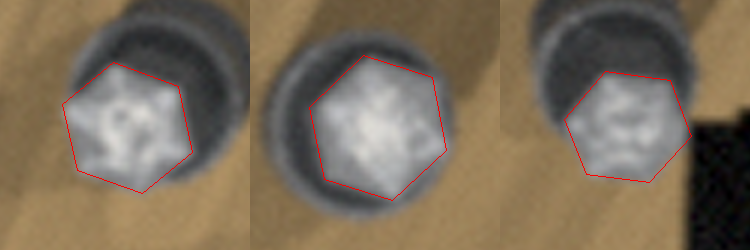

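Request:
arm_command(deltas=[-0.211, 0.0, -0.475, 0, 50.5, 0, -0.211, 0.0, -0.475, 0, 50.5, 0, -0.211, 0.0, -0.475, 0, 50.5, 0, -0.211, 0.0, -0.475, 0, 50.5, 0, -0.211, 0.0, -0.475, 0, 50.5, 0, -0.211, 0.0, -0.475, 0, 50.5, 0, -0.211, 0.0, -0.475, 0, 50.5, 0, -0.211, 0.0, -0.475, 0, 50.5, 0])

```text
time: 3.25
ee_pos: [0.5652, -0.22, 0.2008]
eef_rot: [-0.693, 0.137, -0.138, 0.694]
ft_force: [0.9, 0.4, 0.2]
width: 0.0433
```

Request:
arm_command(deltas=[-0.006, 0.0, -0.003, 0, 0, 0, -0.006, 0.0, -0.003, 0, 0, 0])

```text
time: 3.5
ee_pos: [0.558, -0.219, 0.2004]
eef_rot: [-0.693, 0.138, -0.138, 0.694]
ft_force: [-0.1, 1.8, -0.1]
width: 0.0434
```

```bash
python3 - <<'E'
from h import *
np.set_printoptions(precision=4,suppress=True)
s=r.read_state();print(np.abs(s["joint_vel"]).max(),s["ee_pos"])
p=cam("wrist","w2.png")
print(proj(p,[(.5689,-.242,.09)]))
G((.5689,-.242,.066),-23)
E
cp pics/last_wrist.npy pics/w2.npy
```

```text
0.02631271571422812 [ 0.558  -0.219   0.2004]
[[273.5181 207.3731]]
shift [ 0.0188  0.1344 -0.0184] turn [-0.07  0.57 -0.02] dist 0.137 az now -22.43 t 3.55
```

View pics/w2.png

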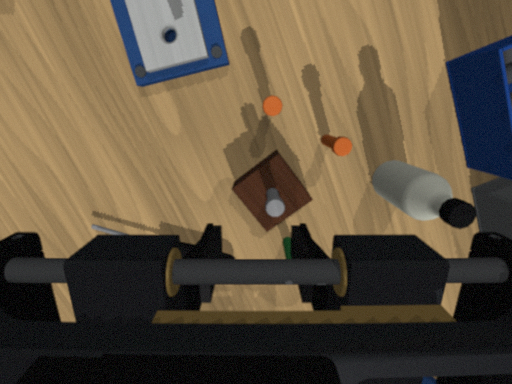

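```bash
python3 - <<'E'
import cv2,numpy as np
t=cv2.imread("pics/w2.png")
a=cv2.resize(t[185:225,250:300],None,fx=8,fy=8,interpolation=cv2.INTER_CUBIC)
b=cv2.resize(t[15:55,145:195],None,fx=8,fy=8,interpolation=cv2.INTER_CUBIC)
cv2.imwrite("pics/w2z.png",np.hstack([a,b]))
E
```

```text
(no output)
```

View pics/w2z.png

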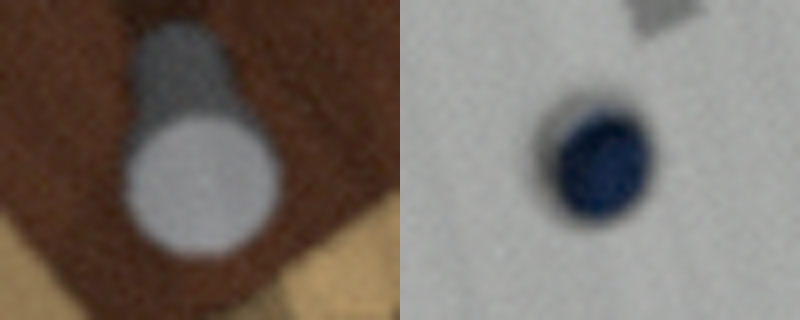

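```bash
python3 - <<'E'
from h import *
np.set_printoptions(precision=4,suppress=True)
p=np.load("pics/w2.npy",allow_pickle=True).item()
P=onz(p,np.array([274.7,207.6]),.09);B=onz(p,np.array([169.1,34.2]),.03);print(P,B,B-P)
G((*P[:2],.066),-22.5)
E
```

```text
[ 0.5699 -0.2427  0.09  ] [ 0.5334 -0.0383  0.03  ] [-0.0365  0.2044 -0.06  ]
shift [ 0.02    0.1344 -0.0187] turn [-0.07  0.07 -0.02] dist 0.137 az now -22.43 t 3.55
```

Request:
arm_command(deltas=[0.02, 0.04, -0.0187, 0, 0, 0, 0.02, 0.08, -0.0187, 0, 0, 0, 0.02, 0.12, -0.0187, 0, 0, 0, 0.02, 0.134, -0.0187, 0, 0, 0, 0.02, 0.134, -0.0187, 0, 0, 0])

```text
time: 4.18
ee_pos: [0.5698, -0.2433, 0.0665]
eef_rot: [-0.693, 0.138, -0.137, 0.694]
ft_force: [-0.3, -1.9, 0.8]
width: 0.0434
```

Request:
arm_command(deltas=[0, 0, 0, 0, 0, 0, 0, 0, 0, 0, 0, 0, 0, 0, 0, 0, 0, 0, 0, 0, 0, 0, 0, 0], hand=0, grip_force=25)

```text
time: 4.68
ee_pos: [0.5698, -0.2447, 0.0672]
eef_rot: [-0.693, 0.138, -0.139, 0.694]
ft_force: [-0.7, 1.0, 3.9]
width: 0.0192
```

```bash
python3 - <<'E'
from h import *
np.set_printoptions(precision=4,suppress=True)
p=cam("wrist","w3.png")
s=r.read_state();print(s["width"],s["ft_force"],s["ee_pos"])
E
```

```text
0.01908048127312691 [-1.5851  0.5905  4.8116] [ 0.5698 -0.2448  0.0672]
```

View pics/w3.png

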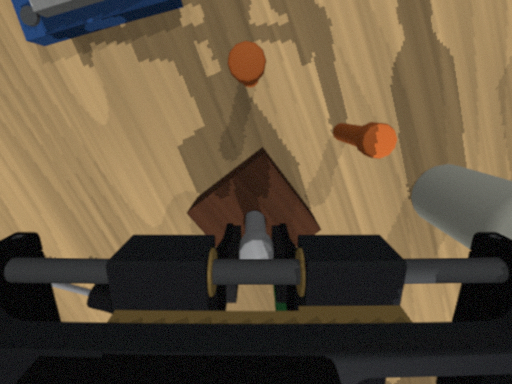

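Request:
arm_command(deltas=[0, -0.03, 0, 0, 0, 0, 0, -0.07, 0, 0, 0, 0, 0, -0.09, 0, 0, 0, 0, 0, -0.09, 0, 0, 0, 0])

```text
time: 5.22
ee_pos: [0.57, -0.2448, 0.1572]
eef_rot: [-0.693, 0.137, -0.139, 0.694]
ft_force: [0.2, -0.7, -1.2]
width: 0.019
```

```bash
python3 - <<'E'
from h import *
np.set_printoptions(precision=4,suppress=True)
p=cam("wrist","w4.png")
s=r.read_state();print(s["width"],s["ft_force"],s["ee_pos"])
q=tool()
# predicted pin foot if held upright centred, head centre at grasp point
t=s["ee_pos"]
print(proj(p,[t+[0,0,.019+.007-.075],t+[0,0,.019+.007-.014]]))
G((.5334,-.0383,.12),-22.5)
cv2.imwrite("pics/w4z.png",cv2.resize(cv2.imread("pics/w4.png")[170:270,200:320],None,fx=6,fy=6,interpolation=cv2.INTER_CUBIC))
E
```

```text
0.018695219105993324 [ 0.6881 -0.0802 -1.9722] [ 0.5693 -0.2444  0.1558]
[[253.9184 211.8194]
 [253.539  247.2246]]
shift [-0.1121  0.0359  0.1766] turn [-0.02 -0.02 -0.02] dist 0.212 az now -22.52 t 5.275
```

View pics/w4z.png

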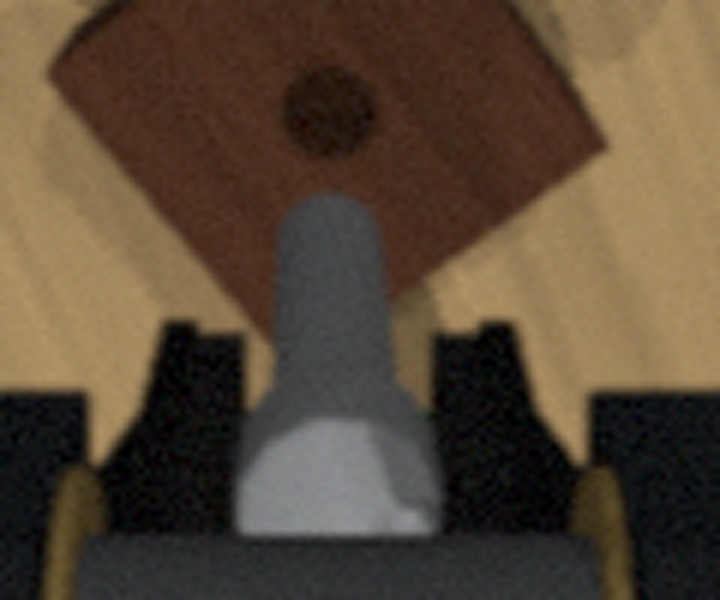

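Request:
arm_command(deltas=[-0.028, 0, 0.044, 0, 0, 0, -0.056, 0, 0.088, 0, 0, 0, -0.084, 0.01, 0.132, 0, 0, 0, -0.112, 0.025, 0.1766, 0, 0, 0, -0.112, 0.036, 0.1766, 0, 0, 0, -0.112, 0.036, 0.1766, 0, 0, 0])

```text
time: 6.02
ee_pos: [0.5324, -0.039, 0.1187]
eef_rot: [0.694, -0.139, 0.137, -0.693]
ft_force: [-0.7, -0.4, -0.3]
width: 0.0189
```

```bash
python3 - <<'E'
from h import *
np.set_printoptions(precision=4,suppress=True)
p=cam("wrist","w5.png")
s=r.read_state();print(s["width"],s["ft_force"],s["ee_pos"],abs(s["joint_vel"]).max())
cv2.imwrite("pics/w5z.png",cv2.resize(cv2.imread("pics/w5.png")[160:260,200:320],None,fx=6,fy=6,interpolation=cv2.INTER_CUBIC))
E
cp pics/last_wrist.npy pics/w5.npy
```

```text
0.019164845638128182 [ 0.2971 -0.1725 -0.5345] [ 0.533  -0.0397  0.1196] 0.021233684175534714
```

View pics/w5z.png

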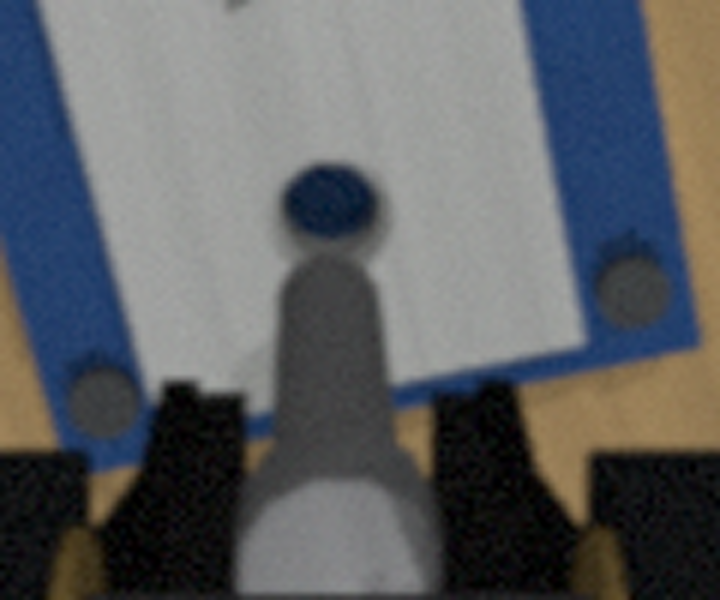

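View pics/w5.png

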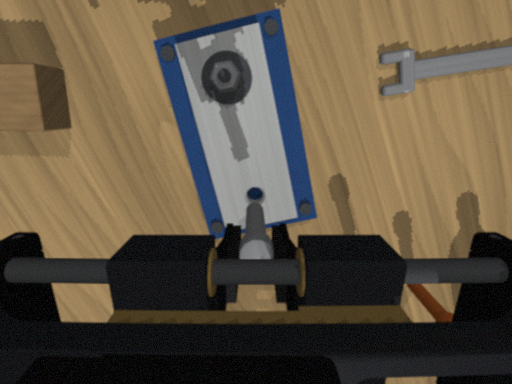

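```bash
python3 - <<'E'
from h import *
np.set_printoptions(precision=4,suppress=True)
p=np.load("pics/w5.npy",allow_pickle=True).item()
t,q=tool()
u=proj(p,np.array([[t[0],t[1],.0706]]))
F=onz(p,np.array([254.6,209.3]),.0706);B=onz(p,np.array([254.75,193.9]),.03);print(u,F,B,B-F,q.inv().apply(B-F))
# rims for check
k=np.linspace(0,6.28,40)
im=cv2.imread("pics/w5.png");im=cv2.resize(im,None,fx=8,fy=8,interpolation=cv2.INTER_CUBIC)
for c,rad,z,col in ((F,.007,.0706,(0,255,0)),(F,.0058,.0706,(0,255,0)),(F,.007,.0716+.045,(255,255,0)),(B,.008,.03,(0,0,255)),(B,.009,.03,(0,0,255))):
    U=proj(p,np.c_[c[0]+rad*np.cos(k),c[1]+rad*np.sin(k),np.full(40,z)]);cv2.polylines(im,[((U+.5)*8-.5).astype(np.int32)],True,col,1)
cv2.imwrite("pics/w5o.png",im[1450:2050,1700:2400])
E
```

```text
[[256.2026 213.4054]] [ 0.5332 -0.036   0.0706] [ 0.5333 -0.0355  0.03  ] [ 0.0001  0.0006 -0.0406] [-0.      0.0406  0.0006]
```

View pics/w5o.png

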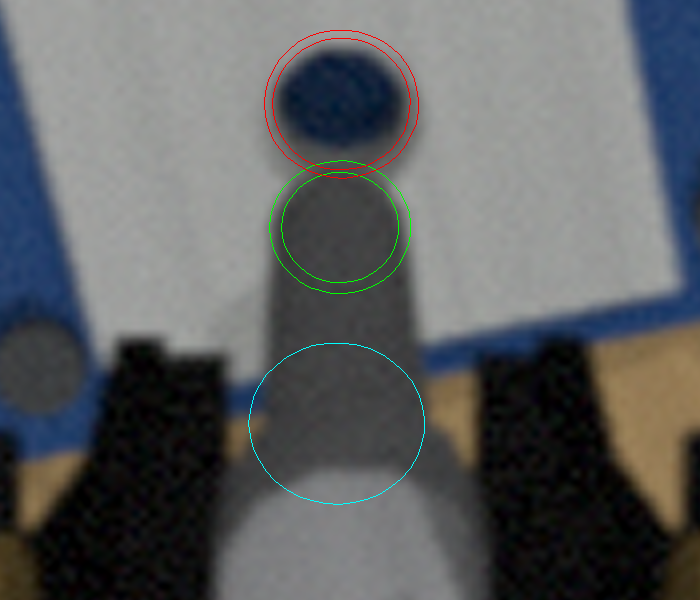

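Request:
arm_command(deltas=[0, 0.02, 0, 0, 0, 0, 0, 0.035, 0, 0, 0, 0, 0, 0.04, 0, 0, 0, 0, 0, 0.045, 0, 0, 0, 0, 0, 0.048, 0, 0, 0, 0])

```text
time: 6.7
ee_pos: [0.5337, -0.0386, 0.0725]
eef_rot: [-0.693, 0.138, -0.138, 0.694]
ft_force: [-1.6, 0.8, 0.1]
width: 0.0187
```

Request:
arm_command(deltas=[0, 0.008, 0, 0, 0, 0, 0, 0.014, 0, 0, 0, 0, 0, 0.018, 0, 0, 0, 0, 0, 0.02, 0, 0, 0, 0, 0, 0.022, 0, 0, 0, 0])

```text
time: 7.32
ee_pos: [0.5357, -0.0382, 0.0534]
eef_rot: [-0.693, 0.137, -0.139, 0.694]
ft_force: [-10.9, 2.6, 31.8]
width: 0.0191
```

Request:
arm_command(deltas=[0, -0.002, 0, 0, 0, 0, 0, -0.002, 0, 0, 0, 0, 0, -0.002, 0, 0, 0, 0], hand=0.5)

```text
time: 7.7
ee_pos: [0.5337, -0.0386, 0.0523]
eef_rot: [0.694, -0.138, 0.138, -0.693]
ft_force: [-1.0, 0.0, -0.2]
width: 0.0393
```

```bash
python3 - <<'E'
from h import *
np.set_printoptions(precision=4,suppress=True)
p=cam("wrist","w6.png")
s=r.read_state();print(s["width"],s["ft_force"],s["ee_pos"],abs(s["joint_vel"]).max())
cv2.imwrite("pics/w6z.png",cv2.resize(cv2.imread("pics/w6.png")[180:280,200:320],None,fx=6,fy=6,interpolation=cv2.INTER_CUBIC))
E
```

```text
0.04117582415998719 [-0.2375  0.2454 -0.2123] [ 0.5336 -0.0386  0.0523] 0.0024027098335209977
```

View pics/w6z.png

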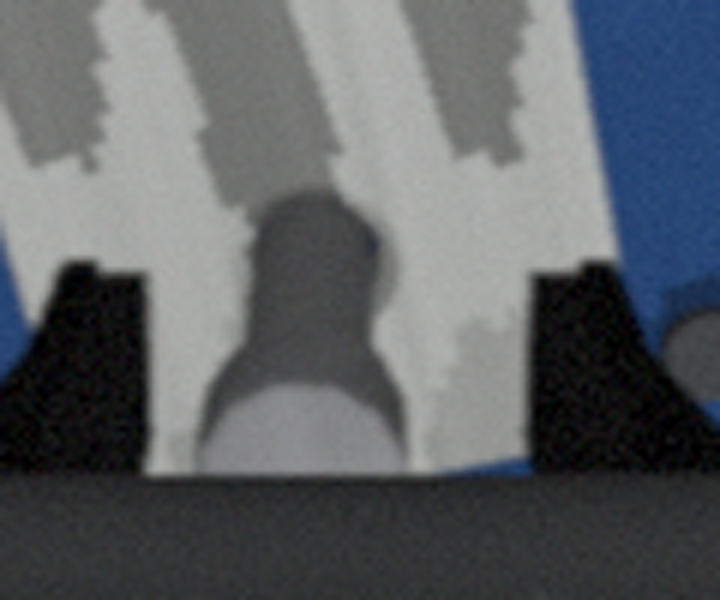

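```bash
python3 - <<'E'
from h import *
G((.545,.035,.15),-22.5)
E
```

```text
shift [-0.0177 -0.0977  0.0723] turn [ 0.01 -0.03 -0.  ] dist 0.123 az now -22.53 t 7.75
```

Request:
arm_command(deltas=[0, -0.04, 0, 0, 0, 0, 0, -0.08, 0, 0, 0, 0, -0.018, -0.098, 0.04, 0, 0, 0, -0.018, -0.098, 0.072, 0, 0, 0, -0.018, -0.098, 0.072, 0, 0, 0])

```text
time: 8.38
ee_pos: [0.545, 0.0378, 0.1504]
eef_rot: [-0.694, 0.137, -0.137, 0.694]
ft_force: [0.0, 0.2, 0.6]
width: 0.0433
```

```bash
python3 - <<'E'
from h import *
np.set_printoptions(precision=4,suppress=True)
p=cam("wrist","w7.png");S=cam("scene","s7.png")
s=r.read_state();print(s["width"],s["ft_force"],s["ee_pos"],abs(s["joint_vel"]).max())
u=proj(p,[(.5495,.0675,.048)])[0];print(u)
x,y=u.astype(int)
cv2.imwrite("pics/w7z.png",cv2.resize(cv2.imread("pics/w7.png")[y-40:y+40,x-45:x+45],None,fx=8,fy=8,interpolation=cv2.INTER_CUBIC))
cv2.imwrite("pics/s7z.png",cv2.resize(cv2.imread("pics/s7.png")[150:240,190:310],None,fx=6,fy=6,interpolation=cv2.INTER_CUBIC))
E
cp pics/last_wrist.npy pics/w7.npy
```

```text
0.04367038160819942 [0.0812 0.0589 0.7593] [0.5444 0.0344 0.1502] 0.01544215435462939
[247.5547 164.2539]
```

View pics/w7z.png

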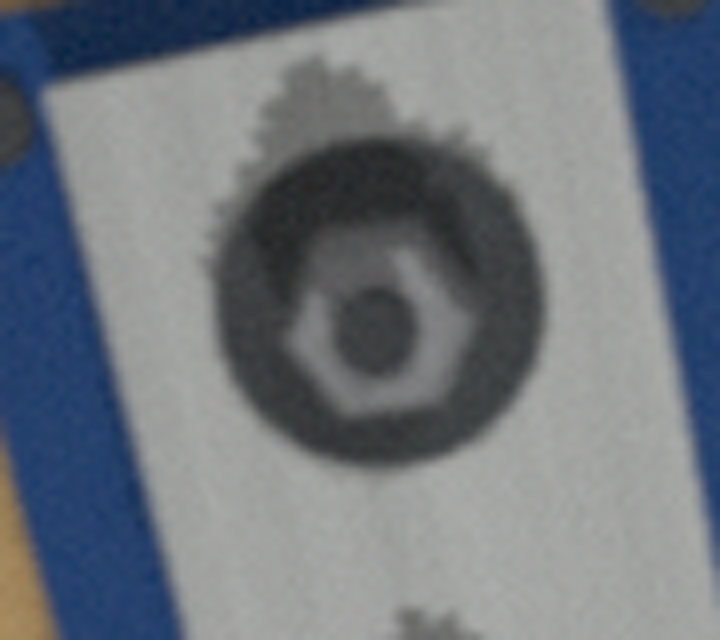

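View pics/s7z.png

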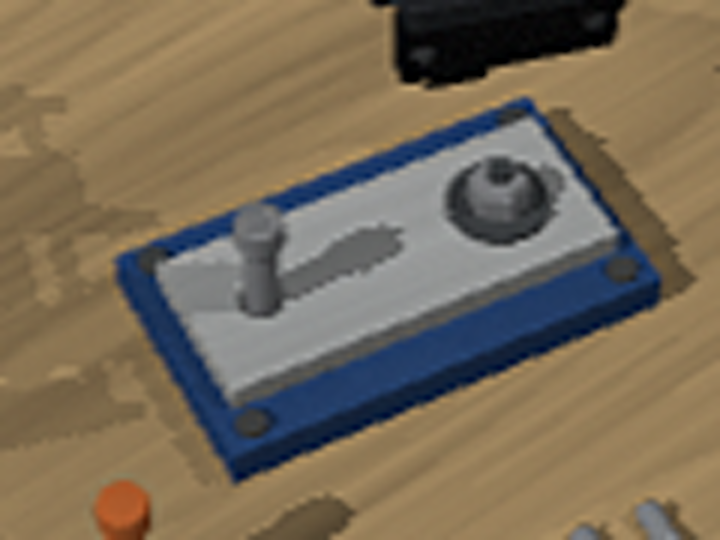

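```bash
python3 - <<'E'
from h import *
np.set_printoptions(precision=4,suppress=True)
S=np.load("pics/last_scene.npy",allow_pickle=True).item()
print("pin head scene pred z .079/.085/.09",proj(S,[(.5319,-.0391,.079),(.5319,-.0391,.085)]),"seen 233,186.3")
p=np.load("pics/w7.npy",allow_pickle=True).item()
im=cv2.resize(cv2.imread("pics/w7.png"),None,fx=8,fy=8,interpolation=cv2.INTER_CUBIC)
off=np.array([247-45,164-40])
for z in (.048,.044):
    P=np.array([onz(p,np.array(c)/8-.44+off,z) for c in ((287,338),(347,413),(443,402),(482,318))])
    d=np.diff(P,axis=0);print(z,np.degrees(np.arctan2(d[:,1],d[:,0]))%60,np.linalg.norm(d,axis=1),P[:,:2].mean(0), (P[0]+P[3])[:2]/2)
w=onz(p,np.array((381,302))/8-.44+off,.033);print("washer c",w)
st=onz(p,np.array((375,330))/8-.44+off,.053);print("stud c",st)
for z,af,col in ((.048,.018,(0,0,255)),(.044,.022,(0,255,0))):
  for X in (w,):
    c,a,f=hexfit(p,X[:2],z,af);print(z,c,a,f)
    k=np.radians(a+np.arange(6)*60);P=np.c_[c+af/2/np.cos(np.pi/6)*np.c_[np.cos(k),np.sin(k)],np.full(6,z)]
    u=proj(p,P);cv2.polylines(im,[((u+.5)*8-.5).astype(np.int32)],True,col,1)
x,y=off*8
cv2.imwrite("pics/w7h.png",im[y:y+640,x:x+720])
E
```

```text
pin head scene pred z .079/.085/.09 [[232.553  186.6881]
 [232.4668 184.9992]] seen 233,186.3
0.048 [45.3645 44.4073 43.3616] [0.0116 0.0116 0.0112] [0.5499 0.0618] [0.5512 0.0665]
0.044 [45.3645 44.4073 43.3616] [0.0117 0.0118 0.0114] [0.5495 0.061 ] [0.5508 0.0658]
washer c [0.5507 0.0672 0.033 ]
stud c [0.5505 0.0675 0.053 ]
0.048 [0.5501 0.0661] 46.56597514188833 37.268924713134766
0.044 [0.5507 0.0667] 47.28024285656722 38.941551208496094
```

View pics/w7h.png

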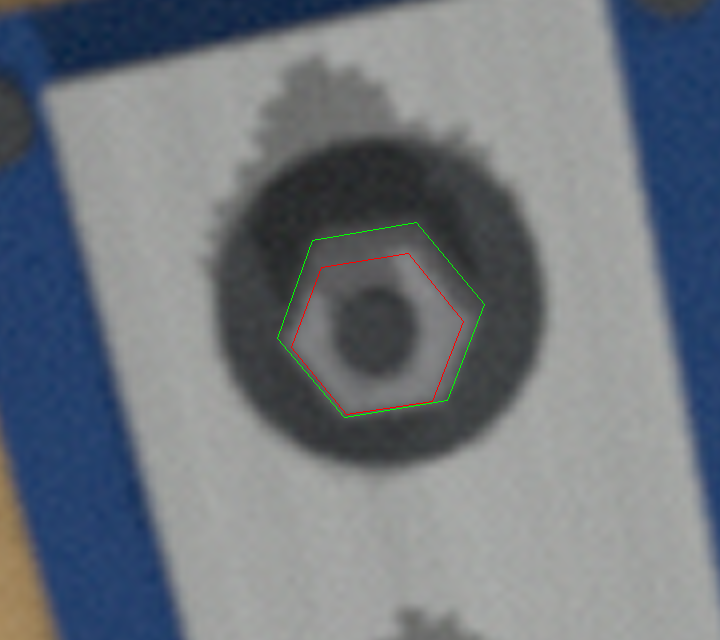

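```bash
python3 - <<'E'
from h import *
G((.4753,.2488,.12),36.5)
E
```

```text
shift [-0.146   0.0301  0.1716] turn [ 3.000e-02 -5.903e+01 -4.000e-02] dist 0.227 az now -22.53 t 8.475
```

Request:
arm_command(deltas=[-0.146, 0.03, 0.1716, 0, -59, 0, -0.146, 0.03, 0.1716, 0, -59, 0, -0.146, 0.03, 0.1716, 0, -59, 0, -0.146, 0.03, 0.1716, 0, -59, 0, -0.146, 0.03, 0.1716, 0, -59, 0, -0.146, 0.03, 0.1716, 0, -59, 0, -0.146, 0.03, 0.1716, 0, -59, 0], hand=0.55)

```text
time: 9.35
ee_pos: [0.4758, 0.248, 0.1203]
eef_rot: [0.672, 0.22, -0.221, -0.672]
ft_force: [0.0, -0.7, 0.5]
width: 0.0478
```

```bash
python3 - <<'E'
from h import *
np.set_printoptions(precision=4,suppress=True)
p=cam("wrist","w8.png")
c,a,f=hexfit(p,(.4753,.2488),.056,.022);print(c,a,f)
G((.4753,.2488,.034),36.5)
cv2.imwrite("pics/w8z.png",cv2.resize(cv2.imread("pics/w8.png")[130:280,160:350],None,fx=4,fy=4,interpolation=cv2.INTER_CUBIC))
E
```

```text
[0.475  0.2493] 6.95021749153847 35.44712829589844
shift [-0.      0.0864  0.0008] turn [ 0.01 -0.25 -0.02] dist 0.086 az now 36.25 t 9.4
```

View pics/w8z.png

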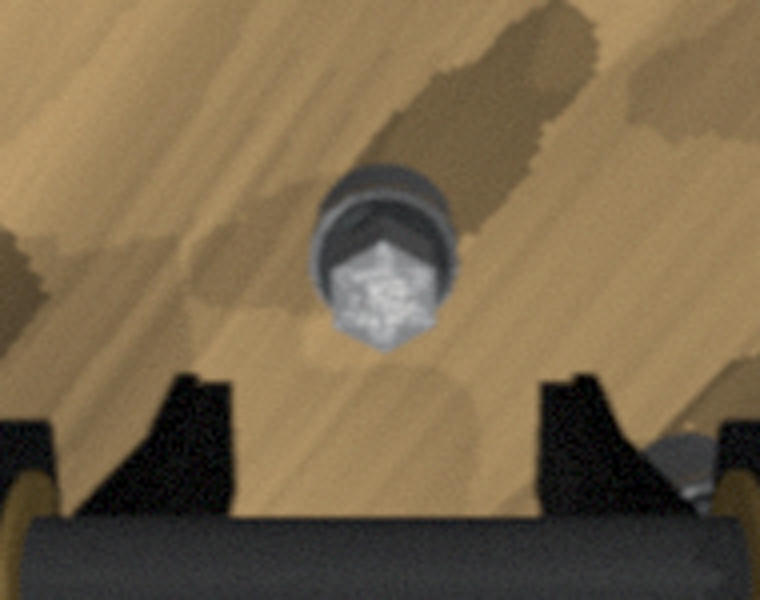

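Request:
arm_command(deltas=[0, 0.04, 0.001, 0, 0, 0, 0, 0.07, 0.001, 0, 0, 0, 0, 0.085, 0.001, 0, 0, 0, 0, 0.085, 0.001, 0, 0, 0])

```text
time: 9.9
ee_pos: [0.4747, 0.2495, 0.035]
eef_rot: [0.672, 0.22, -0.221, -0.672]
ft_force: [0.1, 0.5, 0.7]
width: 0.0477
```

Request:
arm_command(deltas=[0, 0, 0, 0, 0, 0, 0, 0, 0, 0, 0, 0, 0, 0, 0, 0, 0, 0, 0, 0, 0, 0, 0, 0], hand=0, grip_force=40)

```text
time: 10.4
ee_pos: [0.4751, 0.2503, 0.0359]
eef_rot: [-0.671, -0.221, 0.221, 0.672]
ft_force: [-0.9, -0.6, 3.1]
width: 0.0215
```

Request:
arm_command(deltas=[0, -0.04, 0, 0, 0, 0, 0, -0.08, 0, 0, 0, 0, 0, -0.08, 0, 0, 0, 0])

```text
time: 10.78
ee_pos: [0.4766, 0.2511, 0.1184]
eef_rot: [-0.671, -0.223, 0.219, 0.672]
ft_force: [1.0, -0.4, -1.9]
width: 0.0215
```

```bash
python3 - <<'E'
from h import *
np.set_printoptions(precision=4,suppress=True)
p=cam("wrist","w9.png")
s=r.read_state();print(s["width"],s["ft_force"],s["ee_pos"])
G((.5505,.067,.12),16)
cv2.imwrite("pics/w9z.png",cv2.resize(cv2.imread("pics/w9.png")[170:280,190:320],None,fx=5,fy=5,interpolation=cv2.INTER_CUBIC))
E
```

```text
0.02162531525167987 [ 0.1166  0.3565 -2.3804] [0.4755 0.2505 0.1164]
shift [-0.0487 -0.0037 -0.1922] turn [-0.04 20.47  0.13] dist 0.198 az now 36.47 t 10.825
```

View pics/w9z.png

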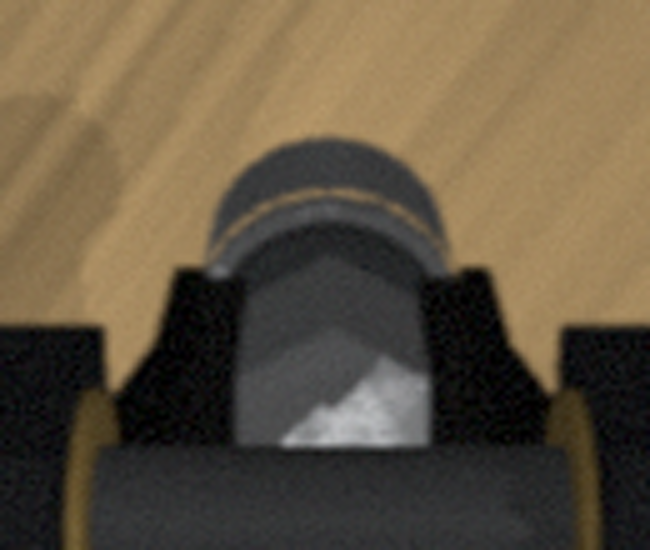

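```bash
cat >> h.py <<'E'
def held(p,col,row):
    """offset of socket axis from TCP (tool x,z), from topmost mouth edge pixel; mouth 36 mm below TCP"""
    H=p["hand_eye"]; pp=dict(p);pp["T"]=H
    o,v=ray(pp,np.array([col,row]),H)
    X=o+v*(.0356-o[1])/v[1]   # tool y plane
    return X[0],X[2]-.018
E
python3 - <<'E'
from h import *
p=np.load("pics/last_wrist.npy",allow_pickle=True).item()
print(held(p,255.2,197.2))
E
```

```text
(np.float64(5.113736306997527e-07), np.float64(-0.0017142310968751538))
```

Request:
arm_command(deltas=[-0.0487, -0.0037, -0.1922, 0, 20.5, 0, -0.0487, -0.0037, -0.1922, 0, 20.5, 0, -0.0487, -0.0037, -0.1922, 0, 20.5, 0, -0.0487, -0.0037, -0.1922, 0, 20.5, 0, -0.0487, -0.0037, -0.1922, 0, 20.5, 0])

```text
time: 11.45
ee_pos: [0.5494, 0.0662, 0.118]
eef_rot: [0.7, 0.097, -0.098, -0.7]
ft_force: [-0.4, 0.3, -1.0]
width: 0.0217
```

```bash
python3 - <<'E'
from h import *
np.set_printoptions(precision=4,suppress=True)
p=cam("wrist","w10.png")
s=r.read_state();print(s["width"],s["ft_force"],s["ee_pos"],abs(s["joint_vel"]).max())
G((.5505,.067,.12),16)
cv2.imwrite("pics/w10z.png",cv2.resize(cv2.imread("pics/w10.png")[150:280,180:330],None,fx=5,fy=5,interpolation=cv2.INTER_CUBIC))
E
```

```text
0.02139843249291918 [-0.4618  0.3538 -1.4208] [0.5491 0.0676 0.1181] 0.019160092372542164
shift [ 0.0011 -0.0019 -0.001 ] turn [-0.03  0.02 -0.1 ] dist 0.002 az now 16.02 t 11.5
```

View pics/w10z.png

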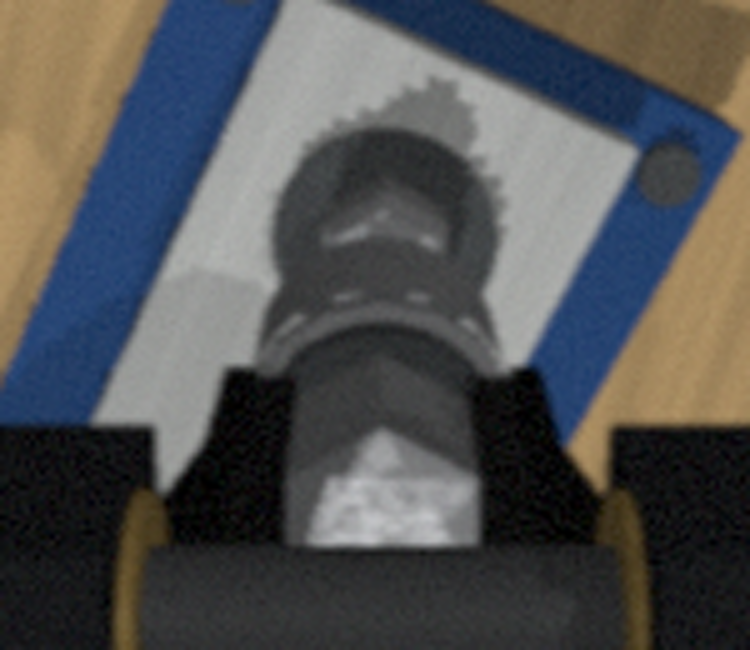

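```bash
python3 - <<'E'
from h import *
np.set_printoptions(precision=4,suppress=True)
p=np.load("pics/last_wrist.npy",allow_pickle=True).item()
t,q=tool()
f=lambda c:np.array(c)/5+[180,150]-.4
W=onz(p,f((386,126)),.033);d=q.inv().apply(W-t);print("washer centre in tool from top edge",d-[0,0,.021])
for c in ((273,228),(500,228)): print(q.inv().apply(onz(p,f(c),.033)-t))
print("held",held(p,*f((380,246))))
cv2.imwrite("pics/w10o.png",0)if 0 else None
im=cv2.resize(cv2.imread("pics/w10.png"),None,fx=5,fy=5,interpolation=cv2.INTER_CUBIC)
k=np.linspace(0,6.283,60)
H=dict(p);H["T"]=p["hand_eye"]
def circ(cx,cz,y,rad,col):
    U=proj(H,np.c_[cx+rad*np.cos(k),np.full(60,y),cz+rad*np.sin(k)]);cv2.polylines(im,[((U+.5)*5-.5).astype(np.int32)],True,col,1)
yw=t[2]-.033
c=d-[0,0,.021];circ(c[0],c[2],yw,.021,(0,0,255))
circ(0,-.0017,.0356,.018,(0,255,0));circ(0,-.0017,.0056,.018,(0,255,255))
cv2.imwrite("pics/w10o.png",im[750:1400,900:1650])
E
```

```text
washer centre in tool from top edge [ 0.0014  0.0851 -0.0003]
[-0.0194  0.0851  0.0016]
[0.0223 0.0851 0.0015]
held (np.float64(0.00045463384801674815), np.float64(-0.0027267802059105194))
```

View pics/w10o.png

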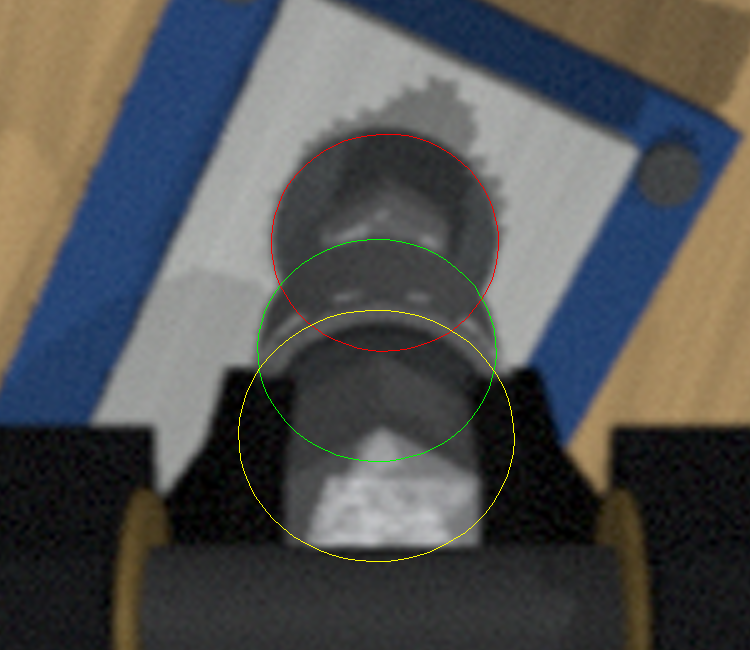

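Request:
arm_command(deltas=[0.0012, 0, 0.0015, 0, 0, 0, 0.0012, 0.015, 0.0015, 0, 0, 0, 0.0012, 0.025, 0.0015, 0, 0, 0, 0.0012, 0.032, 0.0015, 0, 0, 0, 0.0012, 0.036, 0.0015, 0, 0, 0, 0.0012, 0.038, 0.0015, 0, 0, 0, 0.0012, 0.04, 0.0015, 0, 0, 0])

```text
time: 12.38
ee_pos: [0.5509, 0.0683, 0.0794]
eef_rot: [-0.7, -0.098, 0.098, 0.7]
ft_force: [-1.5, -0.2, 2.0]
width: 0.0218
```

Request:
arm_command(deltas=[0, 0.002, 0, 0, 0, 0, 0, 0.003, 0, 0, 0, 0])

```text
time: 12.62
ee_pos: [0.5506, 0.0683, 0.0761]
eef_rot: [-0.7, -0.098, 0.098, 0.7]
ft_force: [-1.7, 0.0, 0.4]
width: 0.0217
```

Request:
arm_command(deltas=[0, 0.002, 0, 0, 0, 0, 0, 0.004, 0, 0, 0, 0, 0, 0.005, 0, 0, 0, 0])

```text
time: 13.0
ee_pos: [0.5506, 0.0683, 0.071]
eef_rot: [-0.7, -0.098, 0.098, 0.7]
ft_force: [-2.7, -0.9, 0.9]
width: 0.0219
```

Request:
arm_command(deltas=[0, 0.001, 0, 0, 0, 0, 0, 0.002, 0, 0, 0, 0, 0, 0.003, 0, 0, 0, 0])

```text
time: 13.38
ee_pos: [0.5507, 0.0682, 0.0689]
eef_rot: [-0.7, -0.098, 0.098, 0.7]
ft_force: [-10.1, -2.3, 16.9]
width: 0.0217
```

```bash
python3 - <<'E'
from h import *
np.set_printoptions(precision=4,suppress=True)
p=cam("wrist","w11.png");S=cam("scene","s11.png")
s=r.read_state();print(s["width"],s["ft_force"],s["ee_pos"],abs(s["joint_vel"]).max())
cv2.imwrite("pics/w11z.png",cv2.resize(cv2.imread("pics/w11.png")[150:280,180:330],None,fx=5,fy=5,interpolation=cv2.INTER_CUBIC))
cv2.imwrite("pics/s11z.png",cv2.resize(cv2.imread("pics/s11.png")[130:230,200:330],None,fx=6,fy=6,interpolation=cv2.INTER_CUBIC))
E
```

```text
0.021341467967367207 [-7.5295 -0.9145  9.347 ] [0.5507 0.0682 0.069 ] 0.0017489069823573428
```

View pics/w11z.png

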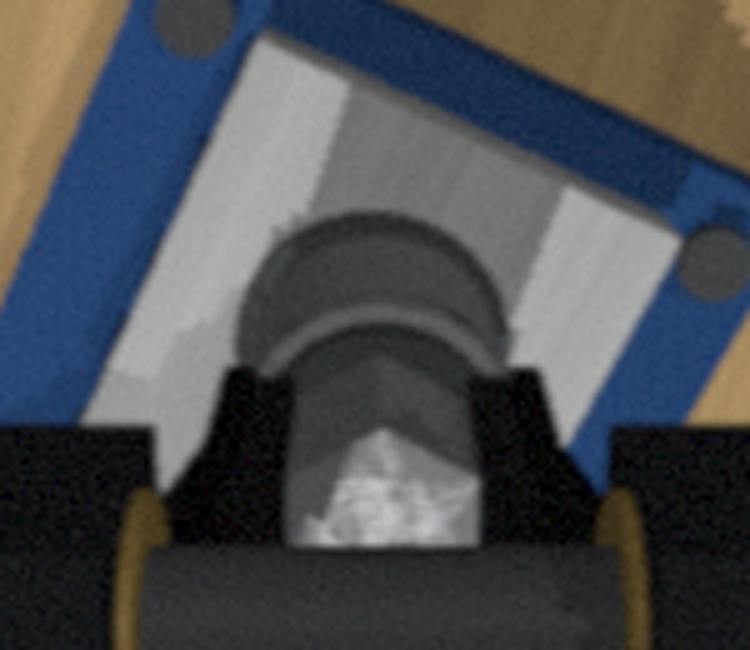

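View pics/s11z.png

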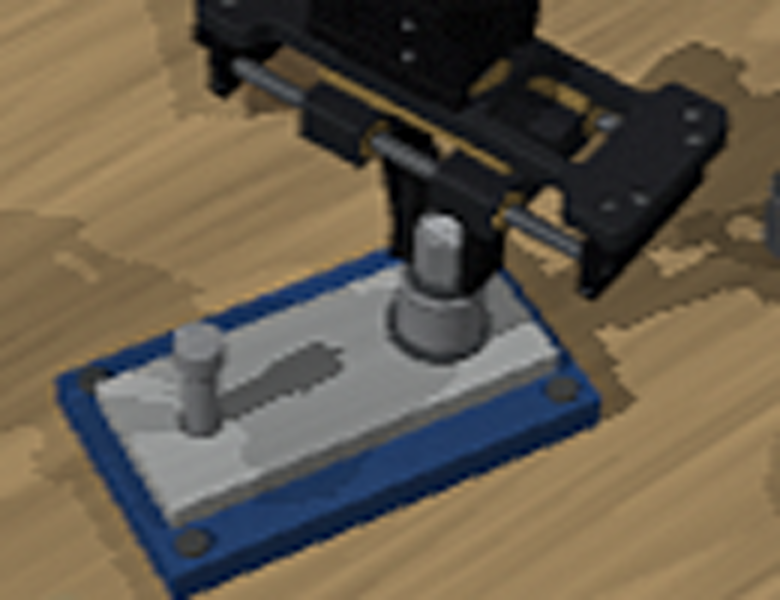

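Request:
arm_command(deltas=[0, 0, 0, 0, 0, 0, 0, 0, 0, 0, 0, 0, 0, 0, 0, 0, 0, 0, 0, 0, 0, 0, 0, 0])

```text
time: 13.98
ee_pos: [0.5507, 0.0683, 0.069]
eef_rot: [-0.7, -0.098, 0.098, 0.7]
ft_force: [-7.2, -1.6, 10.2]
width: 0.0218
```

```bash
python3 - <<'E'
from h import *
np.set_printoptions(precision=4,suppress=True)
s=r.read_state();print(s["time"],s["width"],s["ft_force"],s["ee_pos"],abs(s["joint_vel"]).max())
T=cam("top","t12.png")
E
```

```text
13.975 0.02177193388363088 [-7.1864 -1.633  10.176 ] [0.5507 0.0683 0.069 ] 0.0023776735773300872
```

View pics/t12.png

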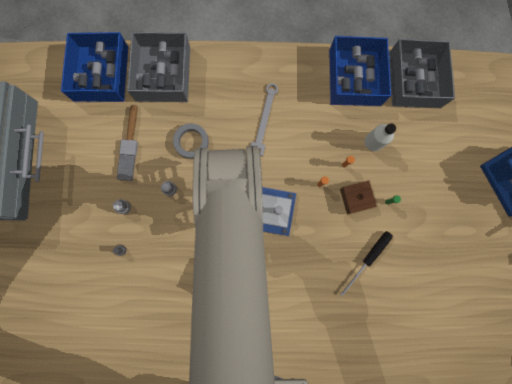

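The top view shows the pin standing in the fixture at (280,210). The other two sockets stand where they were, at (168,188) and (121,206), and the bystanders I can see have not moved. The arm hides the carton and the nut. I'm handing the job in.

```bash
python3 -c "
from bench import r
print(r.close_job())"
```

```text
the job is handed in; nothing more can be done
None
```

I put the pin in the fixture bore and let it go, and the first socket I tried, the one nearest the bolt, fitted the nut. I handed the job in at about 14 s, still gripping that socket; no verdict came back.

**Pin:** it went in until it pressed on the bore floor (about 32 N), and the released pin's head shows at the fully-home height in the scene camera. It leans slightly within the bore's clearance.

**Fitting socket:** its height works out at 33 mm above the bench, level with the washer. A socket that was too narrow would have stopped at least 11 mm higher. The wrist and scene pictures show it sitting on the washer. It was at rest with the gripper set to 40 N, pushing down with about 10 N, plus a 7 N sideways load.

**Other two sockets:** I never touched or tried them, since the first one fitted. The last top view shows both still upright in their places.

**Bystanders:** every one I could see had not moved. The arm hid the carton in that last view, so I could not check it there, though no move went near it.

No check failed. Position estimates from the different cameras disagreed by 1–3 mm, so I made the final alignments from single wrist pictures.

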